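# Slide the chopping board out over the block's edge

### The arm

A 6-joint arm with a two-finger parallel gripper is mounted at the origin on the work surface. World frame = base frame: x ahead of the robot, y to its left, z up, the work surface at z = 0. Lengths are in mm, angles in rad, forces in N, time in s.
With the tool pointing down it reaches from about 350 to 975 mm from the base axis. Payload 7.1 kg.
Tool frame: the origin (TCP) lies at the very end of the fingers, on their centre line; the grasp point (between the pads) lies 19 mm behind it; y points along the fingers, z is the direction in which the jaws open and shut, and the axes are right-handed (so a half turn about y gives the same grasp; the last joint's range is limited). The gripper opens to 88 mm and grips with 3 to 60 N. Pads are 20 mm wide; open, the fingers measure 115 mm over their backs; the gripper's body (75 mm by 178 mm) begins 61 mm behind the grasp point.
Start: joints at [-1.296, 0.423, 1.63, -0, 1.089, -0.019], TCP at [181.013, -598.197, 222.675] pointing down, gripper open.
Joint ranges: [-3, 3], [-0.9, 2.11], [0.09, 2.58], [-1.31, 4.45], [0.11, 2.69], [-2.54, 2.54]. Speed limits (rad/s): [2.39, 2.39, 3.01, 3.14, 3.14, 3.14].

### API

Orientations are given as a rotation vector (axis times angle).
In Python, from workcell import ctrl gives the robot as it stands.
- The arm moves only by the shell command python3 -m jog 'ROWS'. ROWS is JSON, a list of rows, each a list of 3 entries, a list of its own where there are three numbers: the opening, from 0 (shut) to 1 (fully open), then the shift along the tool's x, y, z in cm, then the turn, a rotation vector about the tool's x, y, z in rad. In form: [[claw, [dx, dy, dz], [wx, wy, wz]], ...]. A call has 1 to 8 rows; each row is the pose to reach, as a shift and turn from the pose commanded when the call began, along the tool's axes at that moment; what a row does not reach only later rows make up. A row lasts 1/10 s, in which the tool goes at most 50 mm and 8.59 degrees, less where a joint would pass 70% of its speed; a pose out of reach is approached as far as the arm can. A call with a gripper value outside its range is refused whole. The fingers move at their own pace and stop on an object; the grip force is fixed at half the most. Time passes only in rows, so rows that repeat a pose let the fingers close. It gives the time, the measured TCP pose, the force and the opening at its end, in the units of the state.
- ctrl.get_obs(): the state, without advancing time (a new reading comes with each control period).
- ctrl.get_image(name): name is "scene" or "top" or "wrist"; returns a dict with "color" (384x512x3 uint8, red, green, blue), "z_map" (384x512 float32, mm along the optical axis (not along the pixel's ray), 0 where there is no reading), "fx", "fy", "cx", "cy" (pixels), "dist_coeffs" ([k1, k2, p1, p2, k3] as OpenCV has them; the pictures are not rectified), "pose" (4x4, takes a point from camera to world coordinates). Camera axes: x right, y down, z forward; pixel columns grow to the right and rows downward; lengths in mm; the calibration is good to about 2 mm. A picture is of the moment at which its call begins.
- ctrl.close_job(): hands the job in, once; it reports no verdict.
The state is a dict: "t": time; "qpos": joint angles; "qvel": joint speeds; "joint_torque": joint torques, N m; "ee_pos": TCP position; "orientation": TCP orientation; "ft_force": force on the tool from outside, world axes, zero at the start; "moment": the same for the moment, N m; "width": finger opening in mm.
Only numpy, scipy, OpenCV 4.12 (cv2) and the standard library are available. Lean on these libraries where they do the work, as an engineer would, in place of code of your own. Each camera call takes 0.05 s, during which the arm holds its last target.

### The job

Push the thin chopping board flat along the butcher block, out over the block's far edge (the one away from the robot), so that the cook can get fingers under it: its green strip, which is 40 mm wide, should hang out over that edge and nothing more, square to the edge, with both corners of the green end overhanging 40 mm to within 10 mm, and the board kept clear of overhanging the block's other sides. Only push it with the fingers: never lift or tip it, leave everything else where it stands, and finish with the fingers clear.

Things in the scene. Friction and masses are not known exactly. Their poses are not given: they have to be found in the camera images.
- block: thick wooden butcher block, fixed to the table, 280 mm (its x) x 360 mm (its y), 40 mm tall; origin at the centre of its underside, z up, x towards its far edge (the edge away from the robot), which lies at x = +140 mm; its top is at z = 40 mm. Turned at most about 0.45 rad from the world axes
- edge (a point): middle of the block's far top edge; the edge runs along the block's y
- board: thin white plastic chopping board, loose, lying flat on the block: 170 mm (its x) x 130 mm (its y), 10 mm thick, 0.15 to 0.31 kg, slides with ordinary friction. Its whole end towards the block's far edge is a green strip 40 mm wide (from x = +45 to +85 mm, over the full width). Origin at the centre of its underside; x points to the green end
- strip_left (a point): left (+y) corner of the board's green end, on the underside (x = +85, y = +65 mm of the board)
- strip_right (a point): right (-y) corner of the board's green end, on the underside (x = +85, y = -65 mm)
- rear_left (a point): left corner of the board's white rear end, on the underside (x = -85, y = +65 mm)
- rear_right (a point): right corner of the board's white rear end, on the underside (x = -85, y = -65 mm)
- cutter: steel ring pastry cutter, 56 mm across, 40 mm tall, standing on the block left of the board; origin at the centre of its underside; leave alone
- shaker: small amber jar with dark lid, 44 mm across, 85 mm tall, standing on the block right of the board; origin at the centre of its underside; leave alone
- squeeze: yellow squeeze bottle with red cap, 60 mm across, 170 mm tall, on the table; origin under its centre; leave alone
- bowl: steel mixing bowl, 170 mm across, 75 mm tall, on the table; origin under its centre; leave alone
- pan: aluminium food pan, 160 x 150 x 100 mm, on the table; origin under its centre; leave alone
- mug: white mug, 76 mm across, 90 mm tall, on the table; origin under its centre; leave alone
Not all that is in view belongs to the job. Of the things like the board, leave any that is red; of the rest the smaller one is meant.

How it is judged:
By the outcome, as a careful person would: the job done as asked, in the order asked, and still so for the second after the job is handed in, with the robot touching nothing.
It also fails if it takes over 38 s, if anything falls off the work surface, if the arm or the gripper's body presses on something with over 40 N, if the wrist force passes 120 N, or if a joint passes its speed limit or range.

## Working session

There is one attempt and no reset: what is moved stays moved. The work goes in short steps, Python scripts to look and compute and a shell command to move; the robot and the scene stay as the last step left them, time stands still between calls to the robot, and variables do not carry over. Pictures are saved under pics/ and viewed, and the job is handed in when it is done.

```bash
ls; mkdir -p pics; python3 - <<'E'
from workcell import ctrl
import cv2,numpy as np,pickle
o=ctrl.get_obs(); print(o)
d={}
for n in("scene","top"):
    im=ctrl.get_image(n); d[n]=im
    cv2.imwrite(f"pics/{n}0.png",im["color"][:,:,::-1]); print(n,im["fx"],im["cx"],im["cy"],im["dist_coeffs"],np.round(im["pose"],3).tolist())
pickle.dump(d,open("d0.pkl","wb"))
E
```

```text
pics
{'t': 0.0, 'qpos': array([-1.29599205e+00,  4.23798926e-01,  1.63067381e+00, -4.37257223e-05,
        1.08860233e+00, -1.90139028e-02]), 'qvel': array([ 0.00062737, -0.00197315,  0.00185319,  0.00018496,  0.00059808,
        0.00165339]), 'joint_torque': array([ 7.89838959e-04, -5.44616318e+01, -2.73659581e+01,  6.43986580e-02,
        2.27819884e-02, -1.35040632e-04]), 'ee_pos': array([ 180.86190614, -597.68765606,  221.93422942]), 'orientation': array([-0.30562269,  2.06514492, -2.06208803]), 'ft_force': array([-0.02520995, -0.30066589, -0.20928654]), 'moment': array([ 0.01077049,  0.0208293 , -0.00378315]), 'width': 88.09138579368316}
scene 385.3820697140318 256.6211081506176 188.13318284120342 [-0.09170555  0.          0.          0.          0.        ] [[0.615, 0.65, -0.447, 958.978], [0.789, -0.512, 0.341, -404.248], [-0.007, -0.562, -0.827, 990.382], [0.0, 0.0, 0.0, 1.0]]
top 473.234423652521 256.5205747489358 188.2918365077962 [-0.06533443  0.          0.          0.          0.        ] [[-0.067, -0.977, 0.204, 148.53], [-0.998, 0.065, -0.017, -21.315], [0.003, -0.204, -0.979, 1685.331], [0.0, 0.0, 0.0, 1.0]]
```

View pics/scene0.png

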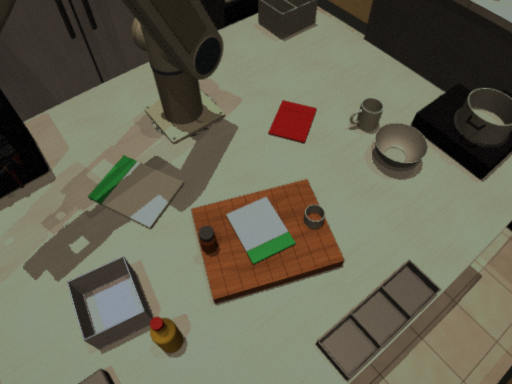

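View pics/top0.png

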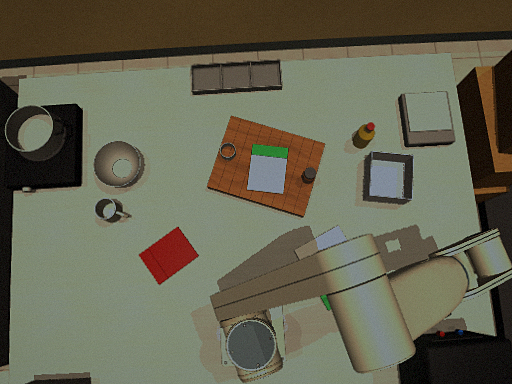

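Candidates: the white and green board on the block (scene 260,230, top 269,168), the white and green board on the table (scene 138,190), and the red board (scene 293,120, top 169,255). The one on the block looks like the smaller non-red one. I'll confirm that in an enlarged crop.

```bash
cat > h.py <<'E'
import cv2,numpy as np
def ray(im,u,v):
    K=np.array([[im["fx"],0,im["cx"]],[0,im["fy"],im["cy"]],[0,0,1]])
    p=cv2.undistortPoints(np.array([[[u,v]]],float),K,np.array(im["dist_coeffs"],float))[0,0]
    P=np.array(im["pose"]); d=P[:3,:3]@np.array([p[0],p[1],1]); return P[:3,3],d
def atz(im,u,v,z):
    c,d=ray(im,u,v); return c+d*(z-c[2])/d[2]
def proj(im,X):
    P=np.linalg.inv(np.array(im["pose"])); K=np.array([[im["fx"],0,im["cx"]],[0,im["fy"],im["cy"]],[0,0,1]])
    r,_=cv2.Rodrigues(P[:3,:3]); return cv2.projectPoints(np.array(X,float).reshape(-1,1,3),r,P[:3,3],K,np.array(im["dist_coeffs"],float))[0][:,0]
def two(a,ua,b,ub):
    c1,d1=ray(a,*ua);c2,d2=ray(b,*ub)
    s=np.linalg.lstsq(np.stack([d1,-d2],1),c2-c1,rcond=None)[0]
    p,q=c1+s[0]*d1,c2+s[1]*d2
    return (p+q)/2,np.linalg.norm(p-q)
def crop(im,x0,y0,x1,y1,s,f):
    c=cv2.resize(im["color"][y0:y1,x0:x1,::-1],None,fx=s,fy=s,interpolation=cv2.INTER_CUBIC)
    st=10
    for x in range(-(-x0//st)*st,x1,st):
        X=int((x-x0+.5)*s);cv2.line(c,(X,0),(X,6),(0,255,255),1);cv2.putText(c,str(x),(X,16),0,.35,(255,0,0),1)
    for y in range(-(-y0//st)*st,y1,st):
        Y=int((y-y0+.5)*s);cv2.line(c,(0,Y),(6,Y),(0,255,255),1);cv2.putText(c,str(y),(8,Y+4),0,.35,(255,0,0),1)
    cv2.imwrite(f,c)
E
python3 - <<'E'
import pickle;from h import *
d=pickle.load(open("d0.pkl","rb"))
crop(d["top"],200,105,335,225,5.5 if 0 else 5,"pics/topc.png")
crop(d["scene"],80,140,350,305,2.9,"pics/scc0.png")
crop(d["scene"],185,175,345,300,4.7,"pics/scc.png")
E
```

```text
(no output)
```

View pics/topc.png

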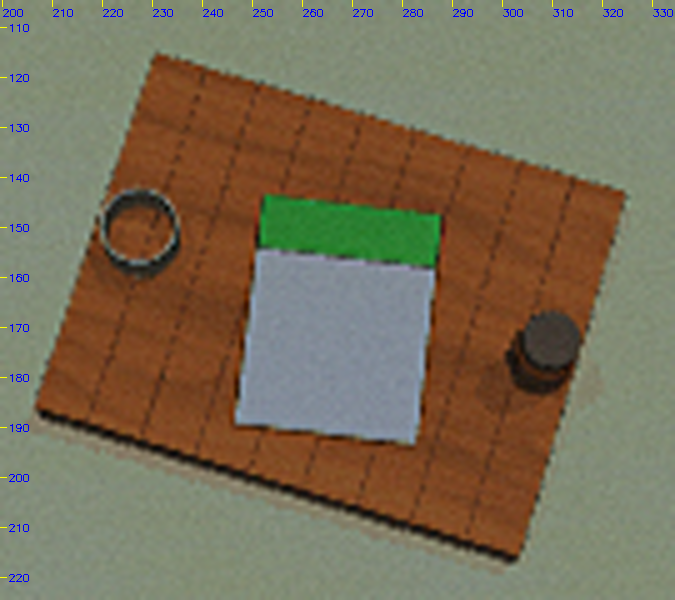

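View pics/scc.png

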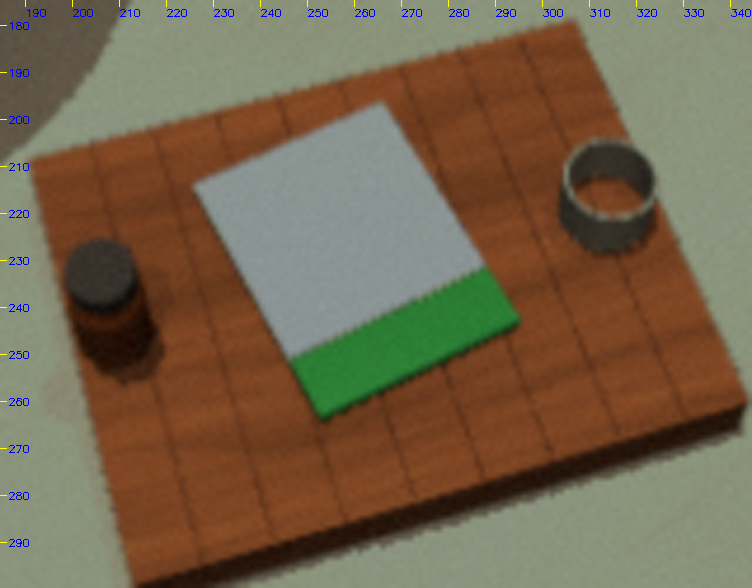

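View pics/scc0.png

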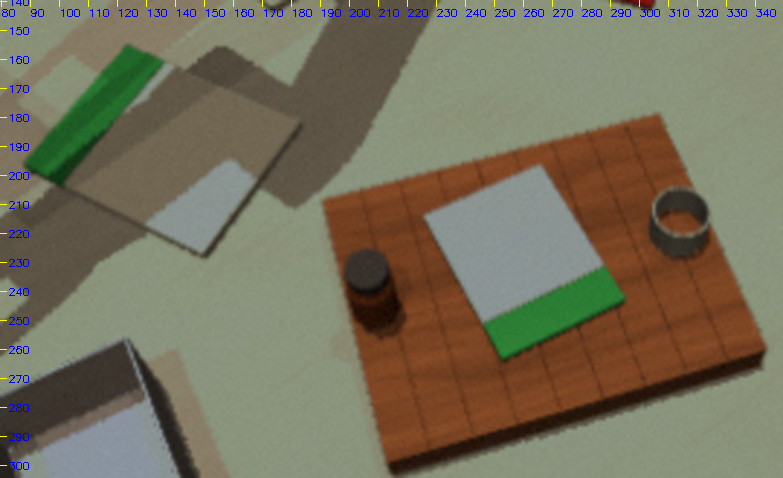

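The crops confirm that the board on the block is the smaller green/white one; the table one is clearly larger. Next I triangulate the corners I read off.

```bash
python3 - <<'E'
import pickle;from h import *
d=pickle.load(open("d0.pkl","rb"));T,S=d["top"],d["scene"]
L=dict(bFL=((230.5,115.1),(343.6,260.5)),bFR=((324.5,142.9),(212.6,299.2)),bRR=((302.9,216.5),(191.3,208.5)),bRL=((207.1,186.5),(307.3,178.5)),
FL=((251.9,143.5),(295.1,242.8)),FR=((287.7,147.1),(253.2,263.6)),RR=((282.7,193.1),(225.8,214.1)),RL=((246.7,189.3),(266.4,196)))
P={}
for k,(a,b) in L.items():
    X,e=two(T,a,S,b); z=40 if k[0]=='b' else 50
    P[k]=X; print(k,X.round(1),round(e,1),"top@z",atz(T,*a,z).round(1)[:2],"scene@z",atz(S,*b,z).round(1)[:2])
for a,b in(("bFL","bFR"),("bRL","bRR"),("bFL","bRL"),("bFR","bRR"),("FL","FR"),("RL","RR"),("FL","RL"),("FR","RR")):
    v=P[a]-P[b];print(a,b,np.linalg.norm(v).round(1),np.arctan2(v[1],v[0]).round(3))
# big board from scene
v=[atz(S,*p,10) for p in ((112+0,152),(90,200),(148,226),(182,183))]
print([np.linalg.norm(v[i]-v[i-1]).round() for i in range(4)])
# cutter, shaker tops
cut=two(T,((200+139/5-.5),105+228/5-.5),S,(185+611/4.7-.5,175+180/4.7-.5));print("cutter top",cut)
sh=two(T,((200+551/5-.5),105+339/5-.5),S,(185+102/4.7-.5,175+272/4.7-.5));print("shaker top",sh)
E
```

```text
bFL [771.8  27.1  38.2] 0.4 top@z [771.2  27.2] scene@z [772.   26.1]
bFR [ 642.8 -307.4   39.1] 0.8 top@z [ 642.4 -307.6] scene@z [ 643.3 -307.1]
bRR [ 380.4 -204.8   33.8] 3.3 top@z [ 378.9 -205.6] scene@z [ 384.8 -204.6]
bRL [510.9 127.7  39. ] 6.3 top@z [508.8 125. ] scene@z [512.8 130. ]
FL [654.9 -44.1  48. ] 0.3 top@z [654.2 -44.1] scene@z [655.6 -44.7]
FR [ 632.8 -171.    49.7] 1.9 top@z [ 632.2 -171.8] scene@z [ 633.3 -170.2]
RR [ 465.9 -140.    48.5] 1.7 top@z [ 465.2 -140.6] scene@z [ 467.  -139.6]
RL [488.7 -12.9  48.8] 4.6 top@z [487.2 -14.9] scene@z [490.4 -11.3]
bFL bFR 358.5 1.203
bRL bRR 357.3 1.197
bFL bRL 279.6 -0.368
bFR bRR 281.8 -0.373
FL FR 128.9 1.399
RL RR 129.1 1.393
FL RL 169.1 -0.185
FR RR 169.8 -0.184
[np.float64(282.0), np.float64(192.0), np.float64(216.0), np.float64(174.0)]
cutter top (array([628.06928284,  45.57311852,  77.14404919]), np.float64(2.5506520505770416))
shaker top (array([ 517.45459499, -231.50353128,  122.62650953]), np.float64(2.5528478958373344))
```

```bash
cat > tool.py <<'E'
import numpy as np,sys
from scipy.spatial.transform import Rotation as R
from workcell import ctrl
C=np.array([576.5,-89.35]);PHI=-0.370
ex=np.array([np.cos(PHI),np.sin(PHI)]);ey=np.array([-ex[1],ex[0]])
def bf(p): r=np.asarray(p)[:2]-C; return np.array([r@ex,r@ey])
def rel(bx,by,z,yaw=PHI):
    o=ctrl.get_obs();A=R.from_rotvec(o["orientation"]);p=C+bx*ex+by*ey
    best=None
    for s in(1,-1):
        X=s*np.array([np.cos(yaw),np.sin(yaw),0]);Y=np.array([0,0,-1.]);Z=np.cross(X,Y)
        rv=(A.inv()*R.from_matrix(np.stack([X,Y,Z],1))).as_rotvec()
        if best is None or np.linalg.norm(rv)<np.linalg.norm(best): best=rv
    sh=A.inv().apply(np.array([*p,z])-o["ee_pos"])/10
    print("t",round(o["t"],2),"pos",o["ee_pos"].round(1),"bf",bf(o["ee_pos"]).round(1),"f",o["ft_force"].round(1),"q6",o["qpos"][5].round(2))
    print("A",A.as_matrix().round(2).tolist());print("shift cm",sh.round(2),"turn",best.round(3))
if __name__=="__main__": rel(*map(float,sys.argv[1:]))
E
python3 tool.py -129 -12 150
```

```text
t 0.1 pos [ 180.9 -597.7  222. ] bf [-185.  -617.1] f [0.  0.1 1.4] q6 -0.02
A [[-0.96, -0.0, 0.29], [-0.29, 0.0, -0.96], [-0.0, -1.0, -0.0]]
shift cm [-41.69   7.26 -44.2 ] turn [0.001 0.664 0.   ]
```

```bash
python3 -m jog '[[1,[-2.5,0,-2.6],[0,0.04,0]],[1,[-5,0,-5.3],[0,0.08,0]],[1,[-7.5,0,-8],[0,0.12,0]],[1,[-10,0,-10.6],[0,0.16,0]],[1,[-12.5,0,-13.3],[0,0.2,0]],[1,[-15,0,-15.9],[0,0.24,0]],[1,[-17.5,0,-18.6],[0,0.28,0]],[1,[-20,0,-21.2],[0,0.32,0]]]'; python3 tool.py -129 -12 150
```

```text
t: 0.9
ee_pos: [311.2, -335.8, 222.5]
orientation: [-0.031, -2.208, 2.207]
ft_force: [-0.2, -0.3, 0.3]
width: 87.5
t 0.9 pos [ 311.2 -335.8  222.5] bf [-158.2 -325.7] f [-0.2 -0.3  0.3] q6 0.75
A [[-1.0, -0.0, -0.03], [0.03, 0.0, -1.0], [0.0, -1.0, -0.0]]
shift cm [-13.27   7.26 -28.57] turn [0.    0.342 0.   ]
```

```bash
python3 -m jog '[[1,[-1.9,0,-4.1],[0,0.05,0]],[1,[-3.8,0,-8.2],[0,0.1,0]],[1,[-5.7,0,-12.2],[0,0.15,0]],[1,[-7.6,1,-16.3],[0,0.2,0]],[1,[-9.5,3,-20.4],[0,0.25,0]],[1,[-11.4,5,-24.5],[0,0.3,0]],[1,[-13.3,7,-28.5],[0,0.342,0]],[1,[-13.3,7.2,-28.5],[0,0.342,0]]]'; python3 tool.py -129 -12 150
python3 - <<'E'
from workcell import ctrl
import cv2,pickle
d={n:ctrl.get_image(n) for n in("wrist","scene")}
pickle.dump(d,open("d1.pkl","wb"))
for n in d: cv2.imwrite(f"pics/{n}1.png",d[n]["color"][:,:,::-1])
E
```

```text
t: 1.7
ee_pos: [451.9, -52.0, 148.7]
orientation: [-0.369, -2.022, 2.021]
ft_force: [-0.7, -0.7, -0.6]
width: 88.2
t 1.7 pos [451.9 -52.  148.7] bf [-129.7  -10.2] f [-0.7 -0.7 -0.6] q6 1.79
A [[-0.93, -0.0, -0.36], [0.36, 0.0, -0.93], [0.0, -1.0, -0.0]]
shift cm [-0.07 -0.13  0.18] turn [0.    0.006 0.003]
```

View pics/wrist1.png

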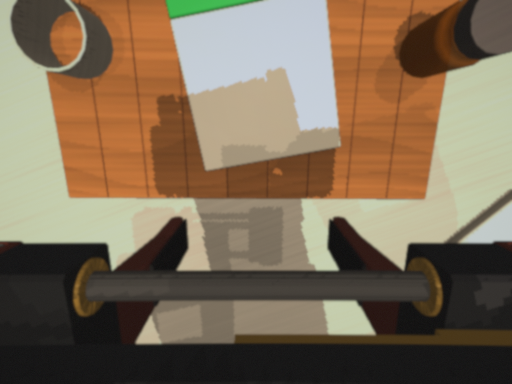

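View pics/scene1.png

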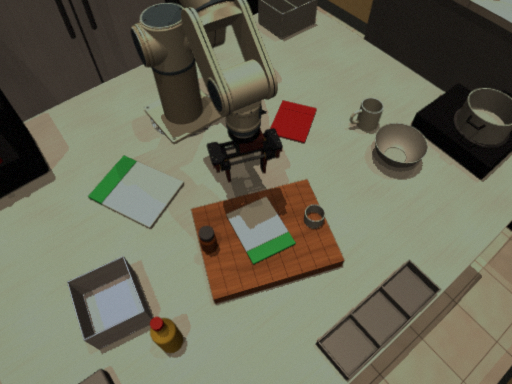

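The wrist view shows the block's rear edge level at row ~198, so the tool is square to the block. The board's rear corners are at (205,170) and (340,147), and the fingertips are at columns ~185 and ~333. I'll cross-check these positions before descending.

```bash
python3 - <<'E'
import pickle;from h import *;from tool import bf
W=pickle.load(open("d1.pkl","rb"))["wrist"]
for n,p,z in(("RL",(205.5,170),50),("RR",(340,147),50),("bRL",(69,198),40),("bRR",(426,199),40),("greenL",(172,18),50)): 
    X=atz(W,*p,z); print(n,X.round(1),bf(X).round(1), "z_map",W["z_map"][int(p[1])-6,int(p[0])])
E
python3 tool.py -127 -12 44
```

```text
RL [490.7 -13.7  50. ] [-107.4   39.5] z_map 262.79767
RR [ 465.9 -139.4   50. ] [-85.1 -86.7] z_map 267.30115
bRL [512.1 128.1  40. ] [-138.6  179.4] z_map 280.14685
bRR [ 382.9 -207.5   40. ] [-137.8 -180.2] z_map 320.69095
greenL [617.1 -39.2  50. ] [19.7 61.5] z_map 230.56721
t 1.8 pos [450.9 -55.  149.9] bf [-129.5  -13.4] f [-0.2 -0.4 -0.4] q6 1.79
A [[-0.93, -0.0, -0.36], [0.36, 0.0, -0.93], [0.0, -1.0, 0.0]]
shift cm [-0.27 10.59 -0.15] turn [-0.001  0.005  0.002]
```

```bash
python3 -m jog '[[1,[-0.2,2.5,-0.1],[0,0.005,0]],[1,[-0.2,5.5,-0.1],[0,0.005,0]],[1,[-0.2,8,-0.1],[0,0.005,0]],[1,[-0.2,9.5,-0.1],[0,0.005,0]],[1,[-0.2,10.2,-0.1],[0,0.005,0]],[1,[-0.2,10.5,-0.1],[0,0.005,0]],[1,[-0.2,10.5,-0.1],[0,0.005,0]]]'; python3 tool.py -110 -12 44
```

```text
t: 2.5
ee_pos: [453.9, -56.4, 46.1]
orientation: [-0.383, -2.017, 2.017]
ft_force: [-0.6, 0.3, 0.6]
width: 87.8
t 2.5 pos [453.9 -56.4  46.1] bf [-126.2  -13.6] f [-0.6  0.3  0.6] q6 1.8
A [[-0.93, 0.0, -0.37], [0.37, -0.0, -0.93], [-0.0, -1.0, -0.0]]
shift cm [-1.62  0.21 -0.17] turn [ 0.    -0.004 -0.001]
```

```bash
python3 -m jog '[[1,[0,0.2,0],[0,0,0]],[1,[-0.4,0.2,0],[0,0,0]],[1,[-0.8,0.2,0],[0,0,0]],[1,[-1.2,0.2,0],[0,0,0]],[1,[-1.6,0.2,0],[0,0,0]],[1,[-2,0.2,0],[0,0,0]],[1,[-2.4,0.2,0],[0,0,0]],[1,[-2.4,0.2,0],[0,0,0]]]'; python3 tool.py -80 -12 44
python3 - <<'E'
from workcell import ctrl
import cv2,pickle
d={n:ctrl.get_image(n) for n in("wrist",)}
for n in d: cv2.imwrite(f"pics/{n}2.png",d[n]["color"][:,:,::-1])
E
```

```text
t: 3.3
ee_pos: [476.9, -64.7, 43.7]
orientation: [-0.382, -2.018, 2.018]
ft_force: [-0.4, -0.5, 0.4]
width: 87.8
t 3.3 pos [476.9 -64.7  43.7] bf [-101.7  -13.1] f [-0.4 -0.5  0.4] q6 1.78
A [[-0.93, 0.0, -0.36], [0.36, -0.0, -0.93], [-0.0, -1.0, -0.0]]
shift cm [-2.17 -0.03 -0.11] turn [ 0.    -0.003 -0.001]
```

View pics/wrist2.png

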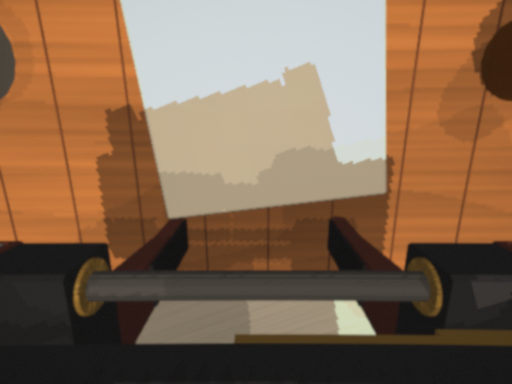

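The left finger is on the rear-left corner at (170,218). The rear edge's slope has dropped from 0.19 to about 0.11 rad, so the board is turning square as planned.

```bash
python3 -m jog '[[1,[-0.4,0,0],[0,0,0]],[1,[-0.8,0,0],[0,0,0]],[1,[-1.2,0,0],[0,0,0]],[1,[-1.6,0,0],[0,0,0]],[1,[-2,0,0],[0,0,0]],[1,[-2.4,0,0],[0,0,0]],[1,[-2.8,0,0],[0,0,0]],[1,[-2.8,0,0],[0,0,0]]]'; python3 tool.py -50 -12 44
python3 - <<'E'
from workcell import ctrl
import cv2,pickle
d={n:ctrl.get_image(n) for n in("wrist",)}
for n in d: cv2.imwrite(f"pics/{n}3.png",d[n]["color"][:,:,::-1])
E
```

```text
t: 4.15
ee_pos: [503.0, -75.0, 43.8]
orientation: [-0.382, -2.018, 2.018]
ft_force: [0.5, -0.5, 0.0]
width: 87.9
t 4.15 pos [503.  -75.   43.8] bf [-73.7 -13.2] f [ 0.5 -0.5  0. ] q6 1.77
A [[-0.93, 0.0, -0.36], [0.36, -0.0, -0.93], [-0.0, -1.0, -0.0]]
shift cm [-2.37 -0.02 -0.13] turn [ 0.    -0.003 -0.001]
```

View pics/wrist3.png

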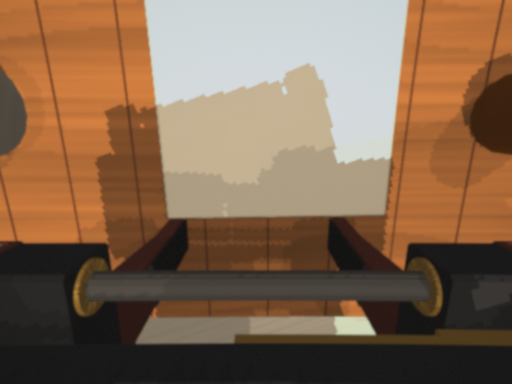

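The board is now square on both fingers: its rear edge runs (170,217)–(388,215). It sits ~11 mm right of the tool centre, so I'll back off, recentre the fingers and continue.

```bash
python3 -m jog '[[1,[0.5,0,0],[0,0,0]],[1,[0.5,0,0.6],[0,0,0]],[1,[0.5,0,1.1],[0,0,0]],[1,[0,0,1.1],[0,0,0]],[1,[-0.4,0,1.1],[0,0,0]],[1,[-0.8,0,1.1],[0,0,0]],[1,[-1.2,0,1.1],[0,0,0]],[1,[-1.6,0,1.1],[0,0,0]]]'; python3 -m jog '[[1,[-0.4,0,0],[0,0,0]],[1,[-0.8,0,0],[0,0,0]],[1,[-1.2,0,0],[0,0,0]],[1,[-1.6,0,0],[0,0,0]],[1,[-2,0,0],[0,0,0]],[1,[-2.4,0,0],[0,0,0]],[1,[-2.7,0,0],[0,0,0]],[1,[-2.7,0,0],[0,0,0]]]'; python3 tool.py -50 -24 44
python3 - <<'E'
from workcell import ctrl
import cv2,pickle
d={n:ctrl.get_image(n) for n in("wrist","top","scene")}
pickle.dump(d,open("d4.pkl","wb"))
from h import *
cv2.imwrite("pics/wrist4.png",d["wrist"]["color"][:,:,::-1])
crop(d["top"],200,105,335,225,5,"pics/top4.png")
crop(d["scene"],185,175,345,300,4.7,"pics/scene4.png")
E
```

```text
t: 5.0
ee_pos: [513.1, -90.8, 43.6]
orientation: [-0.38, -2.017, 2.017]
ft_force: [-2.4, 0.9, 1.6]
width: 87.6
t: 5.8
ee_pos: [538.8, -100.8, 43.8]
orientation: [-0.382, -2.018, 2.018]
ft_force: [-0.4, 1.1, 0.7]
width: 87.7
t 5.8 pos [ 538.8 -100.8   43.8] bf [-31.  -24.3] f [-0.4  1.1  0.7] q6 1.74
A [[-0.93, 0.0, -0.36], [0.36, -0.0, -0.93], [-0.0, -1.0, -0.0]]
shift cm [ 1.9  -0.03 -0.03] turn [ 0.    -0.003 -0.001]
```

View pics/wrist4.png

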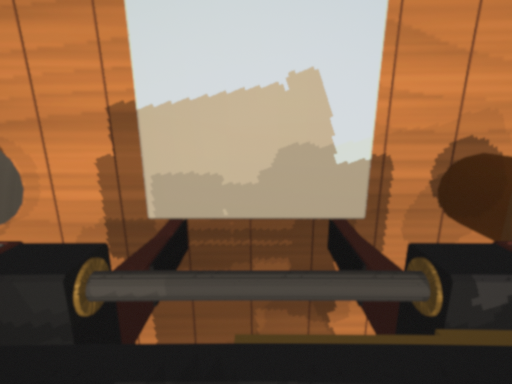

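View pics/top4.png

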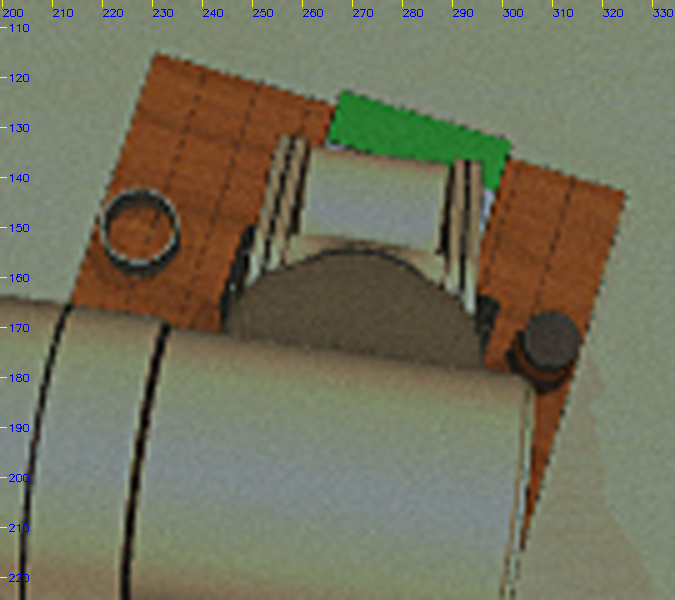

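View pics/scene4.png

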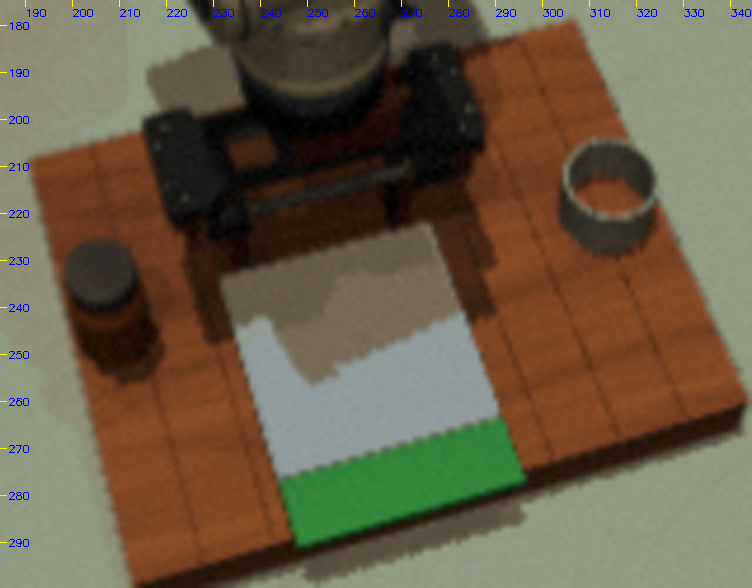

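Board is square against both fingers (wrist rear edge is level at row 217), and the green end is just past the far edge. Shaker and cutter are untouched. Now I measure the remaining distance.

```bash
python3 - <<'E'
import pickle;from h import *;from tool import bf
d=pickle.load(open("d4.pkl","rb"));T,S,W=d["top"],d["scene"],d["wrist"]
for n,a,b in(("FL",(267.5,122.5),(296.4,276.4)),("FR",(301.7,133.1),(247.9,291.1))):
    print(n,bf(atz(T,*a,50)).round(1),bf(atz(S,*b,50)).round(1),two(T,a,S,b)[0].round(1),bf(two(T,a,S,b)[0]).round(1))
for n,a,b in(("bFL",(230.5,115.1),(343.6,260.5)),("bFR",(324.5,142.9),(212.6,299.2))):
    print(n,bf(atz(T,*a,40)).round(1),bf(atz(S,*b,40)).round(1))
for p in((149,217.5),(365,217.5)):print("rear",bf(atz(W,*p,50)).round(1))
E
```

```text
FL [149.2  40. ] [148.5  41. ] [ 729.9 -105.6   51.2] [148.9  40.4]
FR [147.7 -90.1] [149.6 -88.7] [ 682.8 -226.4   47.5] [148.7 -89.3]
bFL [139.4 179. ] [140.6 178.3]
bFR [ 140.4 -179.7] [ 141.  -178.9]
rear [-18.1  40.3]
rear [-18.6 -88.1]
```

Overhang is now ~8.5 mm at both corners, so ~31.5 mm remains. I'll push 29, then look.

```bash
python3 -m jog '[[1,[-0.5,0,0],[0,0,0]],[1,[-1,0,0],[0,0,0]],[1,[-1.5,0,0],[0,0,0]],[1,[-2,0,0],[0,0,0]],[1,[-2.4,0,0],[0,0,0]],[1,[-2.7,0,0],[0,0,0]],[1,[-2.9,0,0],[0,0,0]],[1,[-2.9,0,0],[0,0,0]]]'; python3 tool.py 0 -24 44
python3 - <<'E'
from workcell import ctrl
import cv2,pickle
d={n:ctrl.get_image(n) for n in("top","scene")}
pickle.dump(d,open("d5.pkl","wb"))
from h import *
crop(d["top"],220,95,340,195,6,"pics/top5.png")
crop(d["scene"],205,220,350,320,5,"pics/scene5.png")
E
```

```text
t: 6.75
ee_pos: [565.6, -111.3, 43.7]
orientation: [-0.382, -2.018, 2.018]
ft_force: [-0.4, 0.2, 0.3]
width: 88.0
t 6.75 pos [ 565.6 -111.3   43.7] bf [ -2.2 -24.5] f [-0.4  0.2  0.3] q6 1.73
A [[-0.93, 0.0, -0.36], [0.36, -0.0, -0.93], [-0.0, -1.0, -0.0]]
shift cm [-0.22 -0.03 -0.05] turn [ 0.    -0.003 -0.001]
```

View pics/top5.png

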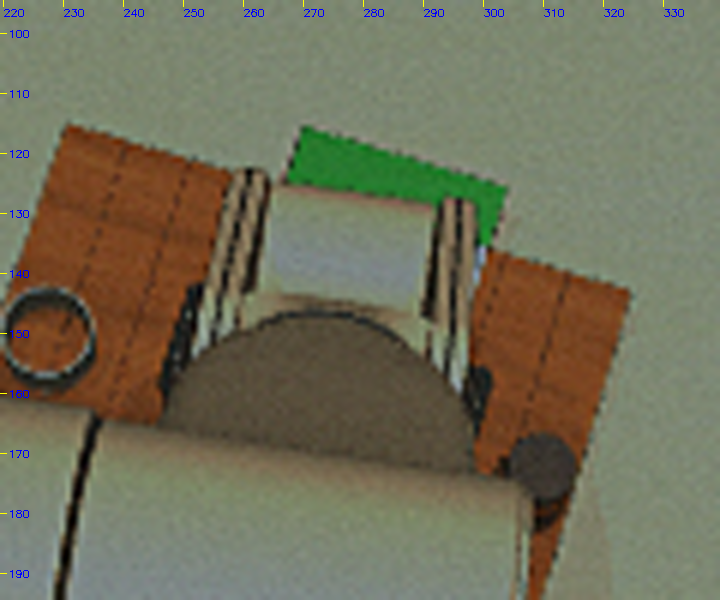

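View pics/scene5.png

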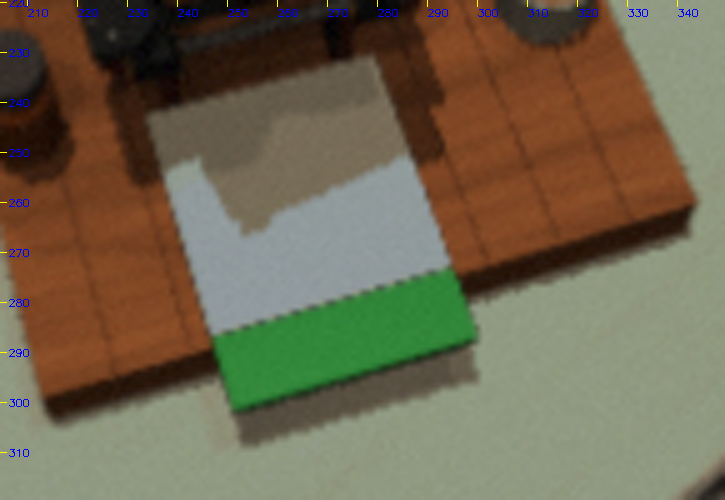

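```bash
python3 - <<'E'
import pickle;from h import *;from tool import bf
d=pickle.load(open("d5.pkl","rb"));T,S=d["top"],d["scene"]
for n,a,b in(("FL",(270.2,115.5),(299.7,287.5)),("FR",(304.2,125.7),(251.7,301.5))):
    print(n,bf(atz(T,*a,50)).round(1),bf(atz(S,*b,50)).round(1))
for p in((294.5,273.1),(247.7,286.5)):print("line",bf(atz(S,*p,50)).round(1))
# block corners as seen in these crops
for p in((220+67/6-.5,95+123/6-.5),(220+630/6-.5,95+290/6-.5)):print("bT",bf(atz(T,*p,40)).round(1))
for p in((205+695/5-.5,220+203/5-.5),(205+43/5-.5,220+397/5-.5)):print("bS",bf(atz(S,*p,40)).round(1))
E
```

```text
FL [177.9  38.5] [178.9  39. ]
FR [177.6 -91. ] [178.  -87.1]
line [138.6  39.4]
line [137.9 -85.8]
bT [140.  178.6]
bT [ 140.6 -179.6]
bS [139.4 178.5]
bS [ 140.6 -177.5]
```

Overhang is ~38 mm at both corners. I'll push 2 mm more, then back straight off and rise.

```bash
python3 -m jog '[[1,[-0.1,0,0],[0,0,0]],[1,[-0.2,0,0],[0,0,0]],[1,[-0.2,0,0],[0,0,0]],[1,[-0.2,0,0],[0,0,0]],[1,[0.3,0,0],[0,0,0]],[1,[1.5,0,0],[0,0,0]],[1,[3,0,0],[0,0,0]],[1,[3,-2,0],[0,0,0]]]'; python3 -m jog '[[1,[0,-3,0],[0,0,0]],[1,[0,-7,0],[0,0,0]],[1,[0,-11,0],[0,0,0]],[1,[-1,-14,3],[0,0,0]],[1,[0,-17,7],[0,0,0]],[1,[1,-18,11],[0,0,0]],[1,[2,-18,15],[0,0,0]],[1,[2,-18,15],[0,0,0]]]'; python3 tool.py 0 -24 44
python3 - <<'E'
from workcell import ctrl
import cv2,pickle
d={n:ctrl.get_image(n) for n in("top","scene")}
pickle.dump(d,open("d6.pkl","wb"))
from h import *
crop(d["top"],200,95,335,215,5,"pics/top6.png")
crop(d["scene"],185,170,350,320,4,"pics/scene6.png")
E
```

```text
t: 7.65
ee_pos: [532.4, -98.9, 61.6]
orientation: [-0.373, -2.015, 2.014]
ft_force: [0.6, 0.7, -0.3]
width: 87.8
t: 8.45
ee_pos: [461.0, -235.0, 244.1]
orientation: [-0.385, -2.014, 2.016]
ft_force: [0.3, 0.6, 0.5]
width: 88.4
t 8.45 pos [ 461.  -235.   244.1] bf [ -55.  -177.6] f [0.3 0.6 0.5] q6 1.45
A [[-0.93, -0.0, -0.37], [0.37, -0.0, -0.93], [-0.0, -1.0, 0.0]]
shift cm [ -5.39  19.99 -15.42] turn [-0.001 -0.007 -0.   ]
```

View pics/top6.png

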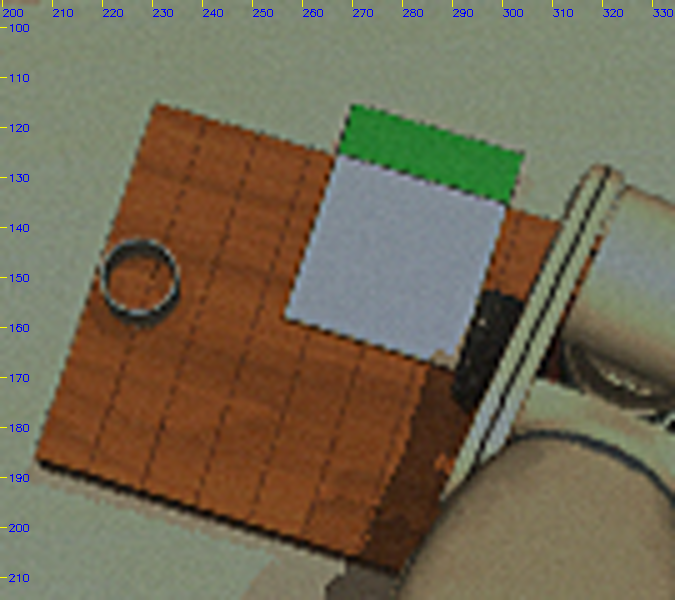

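View pics/scene6.png

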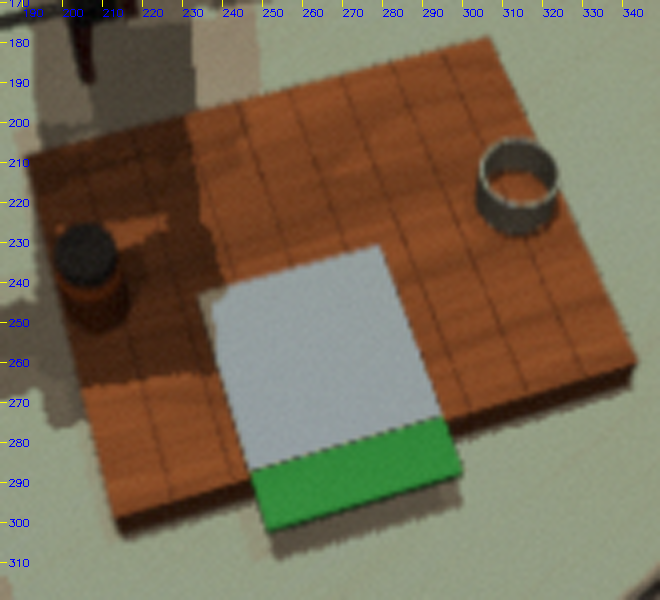

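```bash
python3 - <<'E'
import pickle;from h import *;from tool import bf
d=pickle.load(open("d6.pkl","rb"));T,S=d["top"],d["scene"]
for n,a in(("FL",(269.7,115.1)),("FR",(304.3,125.1)),("lineL",(266.5,125.5)),("lineR",(301.1,135.5)),("RL",(256.7,158.3)),("RR",(290.1,168.1))):print(n,"top",bf(atz(T,*a,50)).round(1))
for n,a in(("FL",(300,287.25)),("FR",(251.5,302.25)),("lineL",(185+444/4-.5,170+416/4-.5)),("lineR",(185+250/4-.5,170+470/4-.5)),("RL",(185+380/4-.5,170+245/4-.5)),("RR",(185+200/4-.5,170+290/4-.5))):print(n,"scene",bf(atz(S,*a,50)).round(1))
# green mask fit for end corners
for nm,im in(("top",T),("scene",S)):
    c=im["color"].astype(int); m=((c[...,1]>c[...,0]+40)&(c[...,1]>c[...,2]+40)).astype(np.uint8)
    x0,y0,x1,y1=(240,95,320,150) if nm=="top" else (230,260,320,320)
    k=np.zeros_like(m);k[y0:y1,x0:x1]=m[y0:y1,x0:x1]
    b=cv2.boxPoints(cv2.minAreaRect(np.argwhere(k)[:,::-1].astype(np.float32)));print(nm,[bf(atz(im,*p,50)).round(1).tolist() for p in b])
E
```

```text
FL top [178.9  40.7]
FR top [179.9 -90.7]
lineL top [137.1  40.1]
lineR top [138.3 -90.6]
RL top [ 8.5 37.3]
RR top [  9.7 -87.1]
FL scene [178.5  39.9]
FR scene [179.7 -88.1]
lineL scene [140.4  41.5]
lineR scene [138.7 -87.9]
RL scene [10.6 41.7]
RR scene [  7.6 -85.4]
top [[140.6, 38.0], [179.1, 38.7], [178.4, -90.6], [140.0, -90.7]]
scene [[140.6, -88.3], [140.7, 42.9], [180.8, 39.9], [179.9, -88.6]]
```

```bash
python3 -c "
from workcell import ctrl
print(ctrl.close_job()); print(ctrl.get_obs()['t'])"
```

```text
the job is handed in; nothing more can be done
None
the job is handed in; nothing more can be done
```

The board is in place and the job is handed in. I pushed the smaller white-and-green board with both open fingertips on its rear edge. That turned it about 0.19 rad until it was square to the block, then slid it out over the far edge.

- **Overhang:** the last top and scene pictures put the green end 38.5–41 mm past the edge at both corners (target 40 mm), depending on how I read it.
- **Squareness:** the two corners agree to about 1 mm, and the board is about 85 mm or more from the block's side edges.
- **Disagreement:** readings of the white/green line and the rear corners scattered by 2–4 mm between the two views. That is within the 10 mm tolerance.
- **Other things:** the cutter and shaker look unmoved in those pictures. I did not check the items on the table separately at the end, but the fingers moved well away from them.
- **Finish:** the fingers ended clear, about 240 mm above the table. The run used about 8.5 s of the 38 s, and the force readings at the end of each move were about 3 N at most.

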